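Refit the oven door's return spring

ROBOT

A 7-joint arm with a two-finger parallel gripper is mounted at the origin on a cart in front of the work surface, level with it; the furniture and walls round the work are solid. World frame = base frame: x ahead of the robot, y to its left, z up, the work surface at z = 0. Lengths are in m, angles in rad, forces in N, time in s.
With the tool pointing down it reaches from about 0.425 to 0.925 m from the base axis. Payload 6.8 kg.
Tool frame: the origin (TCP) lies between the finger pads, 19 mm behind the fingertips; this is the grasp point; z points along the fingers, y is the line along which they close (so a half turn about z gives the same grasp; the last joint's range is limited). The gripper opens to 85 mm and grips with 20 to 120 N. Pads are 22 mm wide; open, the fingers measure 114 mm over their backs; the gripper's body (76 mm by 85 mm) begins 54 mm behind the grasp point. The pads swing forward as they close: fully open they stand 13 mm farther back than shut.
Start: joints at [1.175, 0.477, 0.022, 1.555, -0.011, 1.109, -0.083], TCP at [0.192, -0.647, 0.25] pointing down, gripper open.
Joint ranges: [-2.96, 2.96], [-0.34, 2.1], [-1.41, 1.46], [0.24, 2.44], [-1.37, 4.51], [0.17, 1.92], [-2.96, 2.96]. Speed limits (rad/s): [2.39, 2.39, 3.14, 3.14, 3.14, 3.14, 3.14].

INTERFACE

Orientations are given as a unit quaternion [w, x, y, z].
In Python, from station import * gives the robot as it stands.
- The arm moves only by the shell command python3 -m creep 'ROWS' [FORCE]. ROWS is JSON, a list of rows, each a list of 7 numbers: the gripper command: -1 is shut, 1 is fully open, values between are in proportion, then the shift along the world's x, y, z in mm, then the turn, a rotation vector about the world's x, y, z in rad. A call has 1 to 5 rows; each row shifts and turns the commanded pose from where the row before left it; what a row does not reach is not made up. A row lasts 1/8 s, in which the tool goes at most 62.5 mm and 10.7 degrees, less where a joint would pass 70% of its speed; a pose out of reach is approached as far as the arm can. A call is refused whole if a number of a shift passes 62.5 or a number of a turn 0.188, either way. A call with a gripper value outside its range is refused whole. The fingers move at their own pace and stop on an object; FORCE is the grip in N (left out, the last holds). Time passes only in rows, so rows that do not move let the fingers close. It gives the time, the measured TCP pose, the force, the opening and the grip force at its end, in the units of the state.
- get_obs(): the state, without advancing time (a new reading comes with each control period).
- read_camera(name): name is "scene" or "top" or "wrist"; returns (picture, depth): 420x560x3 uint8, red, green, blue; 420x560 float32, m along the optical axis (not along the pixel's ray), 0 where there is no reading.
- camera_params(name): a dict with "intrinsics" (3x3 intrinsics, pixels), "cam_to_world" (4x4, takes a point from camera to world coordinates); the wrist camera has in their place "mount" (4x4, takes a point from camera to tool coordinates, whose origin is the TCP and whose axes are the flange's). Camera axes: x right, y up, looking along -z (the intrinsics and any distortion apply to the point x, -y, -z); pixel columns grow to the right and rows downward; lengths in m; the calibration is good to about 2 mm. A picture is of the moment at which its call begins: read the wrist's pose just before it. camera_params takes no time and is no camera call.
- hand_in(): hands the job in; it is judged then, once.
The state is a dict: "t": time; "q": joint angles; "joint_vel": joint speeds; "joint_torque": joint torques, N m; "eef_pos": TCP position; "tool_rot": TCP orientation; "contact_force": force on the tool from outside, world axes, zero at the start; "torque": the same for the moment, N m; "gripper_width": opening from 0.0 (shut) to 1.0 (fully open); "grasp_force": force on a finger pad.
Only numpy, scipy, OpenCV 4.12 (cv2) and the standard library are available. Lean on these libraries where they do the work, as an engineer would, in place of code of your own. Each camera call takes 0.05 s, during which the arm holds its last target. There are 200 camera calls.

TASK

Refit the return spring on the oven-door hinge bracket that is screwed to the worktop: put the spring's hook down through the slot and catch it under the front edge of the slot, then stretch the spring and put its eye over the headed post, wherever that is clamped in its adjusting slot, right down below the head, so that it stays there under tension when you let go. Feel your way: do not force the spring against the bracket or overstretch it (more than about 50 mm), and leave the things standing around where they are.

Things in the scene. Friction and masses are not known exactly. Their poses are not given: they have to be found in the camera images.
- bracket: Steel hinge bracket, 200 x 50 mm, fixed to the worktop. Origin: underside (worktop level), mid-width; x runs from the slot to the post, z up. Base plate x -103 to +97 mm, 4 mm thick. Slot end: bridge x -103 to -47, y -23 to +23, 5 mm thick, top at z = 27, hollow beneath down to z = 4. Ledge x -6 to +92, 30 mm wide, top z = 14; the spring's eye end may rest on it.
- slot (a point): Centre of the slot at the bridge's top: bracket x -75, y 0, z 27 mm. Axes as the bracket's. Slot right through the bridge, 15 mm long (x) by 8.5 mm wide (y). Its front edge, toward the post, is at x = -67.5. The hook clears it by 1.25 mm each side, finer than a pose reading: a landing on the rim can only be felt.
- post_slot (a point): Rear end of the post's 34 mm adjusting slot, on the ledge: bracket x +44.5, y 0, z 14 mm; axes as the bracket's. The headed post is clamped fast 6 to 28 mm ahead of it (+x, y = 0); where is not reported: feel it (e.g. the eye's front rim against the neck) or look. Neck 7 mm diameter, 10 high; on it the head, 12 mm diameter, 4.2 high, 1 mm bevel. The eye clears the head by 1.5 mm.
- spring: Loose tension spring, 117 mm long unstretched, 42 high, 0.16 kg, standing on hook and eye. Origin: axis of the hook's shank at the hook's underside (worktop z = 0); x along the spring to the eye, z up. A telescopic guide inside the 16 mm coils (axis z = 22) keeps it straight: it only lengthens. In the slot its origin is at bracket z = 14, and x = -70.5 with the hook drawn fully forward.
- hook_grip (a point): Middle of the grey hook end block, at the height for the TCP: spring x +6, z 36 mm. Axes as the spring's. Block 20 (x) x 14 (y) mm, z 13 to 42; grip it along y. Hook below it: shank 6 mm diameter down from z = 13, with a 5 mm thick toe (z 0 to 5) reaching forward to x = +7.5 (back of shank x = -3). When the toe is under the bridge it has 3 mm vertical play.
- eye_grip (a point): Middle of the grey eye end block, at the height for the TCP: spring x = +83 mm plus the stretch, z 36. Axes as the spring's. Block 14 x 14 mm, z 2 to 42; grip it along y. With the hook in the slot the spring can be swung up at this end, about the hook, by at least 0.15 rad.
- eye (a point): Centre of the eye, at its underside (spring z = 0): flat ring, outer diameter 26, bore 15, 7 mm thick upward, 17 mm beyond the centre of the eye end block, 100 mm from the hook's shank unstretched. Axes as the spring's. Seated and let go it is at bracket z = 14, its centre 4 mm short of the post axis (bore pulled back against the neck, under the head).
- spring_eye (a joint): Stretch of the spring in m, 0 unstretched; pull = 3 N + 300 N/m x stretch. On the post it is 0.017 to 0.039 seated, according to where the post is clamped, and 0.004 more with the eye concentric to the head; beyond 0.050 the spring is overstretched.
- spice_jar: Bystander: spice jar with white cap, 43 mm diameter, 100 mm high; origin under its centre. Leave it.
- salt: Bystander: salt shaker with grey cap, 44 mm diameter, 90 mm high; origin under its centre. Leave it.
- kitchen_timer: Bystander: round kitchen timer, red over white, 65 mm diameter, 54 mm high; origin under its centre. Leave it.
There are look-alikes about, which are no part of the job. What is shaped like the spring but pink is not meant.

How it is judged:
By the outcome, as a careful person would: the job done as asked, in the order asked, and still so for the second after the job is handed in, with the robot touching nothing.
It also fails if it takes over 67 s, if anything falls off the work surface, if the arm or the gripper's body presses on something with over 40 N, if the wrist force passes 120 N, or if a joint passes its speed limit or range.

## Working session

There is one attempt and no reset: what is moved stays moved. The work goes in short steps, Python scripts to look and compute and a shell command to move; the robot and the scene stay as the last step left them, time stands still between calls to the robot, and variables do not carry over. Pictures are saved under pics/ and viewed, at most 10 in all, crops included, and the job is handed in when it is done.

```bash
mkdir -p pics; ls
cat > h.py <<'E'
from station import *
import numpy as np, cv2
def save(im,n): cv2.imwrite(f"pics/{n}.png",cv2.cvtColor(im,cv2.COLOR_RGB2BGR))
def pts(name,d,T=None):
    p=camera_params(name);K=np.array(p["intrinsics"])
    T=np.array(p["cam_to_world"]) if T is None else T
    v,u=np.mgrid[0:420,0:560]
    c=np.stack([(u-K[0,2])/K[0,0]*d,-(v-K[1,2])/K[1,1]*d,-d,np.ones_like(d)],-1)
    return (c@T.T)[...,:3]
E
python3 - <<'E'
from h import *
o=get_obs();print(o["t"],o["eef_pos"],o["tool_rot"],o["gripper_width"])
for n in("top","scene"):
    im,d=read_camera(n);save(im,n+"0");np.savez(n+"0.npz",im=im,d=d);p=camera_params(n);print({k:np.round(v,3).tolist() if not isinstance(v,str) else v for k,v in p.items()})
E
```

```text
pics
0.0 [ 0.19144279 -0.64667961  0.24901179] [-9.14766832e-04  9.89660529e-01  1.43426516e-01 -1.85783926e-04] 0.9969247915482226
{'intrinsics': [[400.96, 0.0, 281.002], [0.0, 400.96, 207.866], [0.0, 0.0, 1.0]], 'cam_to_world': [[-0.015, 0.999, -0.039, 0.501], [-1.0, -0.015, 0.005, -0.127], [0.004, 0.039, 0.999, 1.208], [0.0, 0.0, 0.0, 1.0]]}
{'intrinsics': [[422.291, 0.0, 274.471], [0.0, 422.291, 212.225], [0.0, 0.0, 1.0]], 'cam_to_world': [[-0.817, 0.354, -0.455, 0.11], [-0.577, -0.514, 0.635, 0.537], [-0.01, 0.781, 0.624, 0.687], [0.0, 0.0, 0.0, 1.0]]}
```

View pics/top0.png

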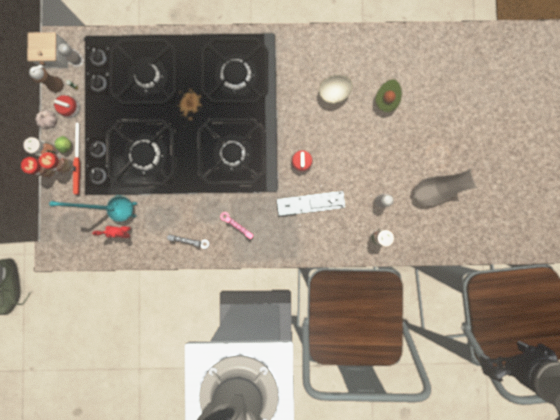

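View pics/scene0.png

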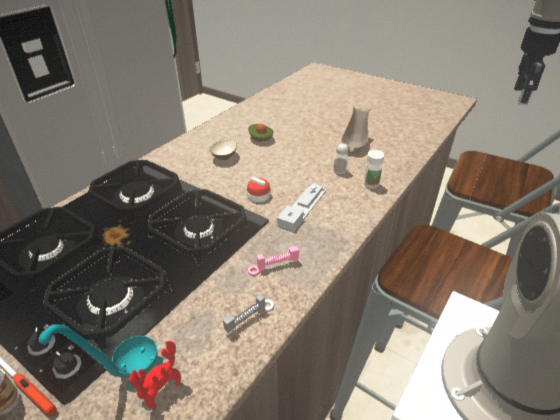

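Run:
```python
from h import *
z=np.load("top0.npz");im,d=z["im"],z["d"]
P=pts("top",d)
for (v,u) in [(239,172),(240,180),(244,204),(206,283),(202,311),(199,340)]: print(u,v,P[v,u].round(3))
a=cv2.resize(im[225:260,160:220],None,fx=8,fy=8,interpolation=2)
b=cv2.resize(im[180:225,270:350],None,fx=6,fy=6,interpolation=2)
b=cv2.copyMakeBorder(b,0,280*0,0,0,0);a=cv2.copyMakeBorder(a,0,0,0,0,0)
save(np.vstack([a,b]),"crop0")
p=camera_params("wrist");print(np.round(p["intrinsics"],1).tolist(),np.round(p["mount"],3).tolist())
```

```text
172 239 [0.462 0.185 0.043]
180 240 [0.458 0.164 0.032]
204 244 [0.444 0.1   0.004]
283 206 [ 0.553 -0.138  0.028]
311 202 [ 0.564 -0.222  0.018]
340 199 [ 0.571 -0.308  0.021]
[[354.7, 0.0, 283.7], [0.0, 354.7, 215.0], [0.0, 0.0, 1.0]] [[-0.001, 0.949, 0.314, 0.081], [1.0, 0.001, -0.0, 0.0], [-0.0, 0.314, -0.949, -0.123], [0.0, 0.0, 0.0, 1.0]]
```

View pics/crop0.png

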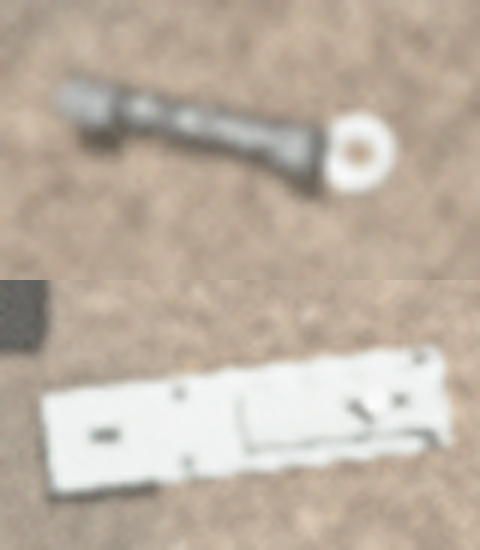

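```bash
cat >> h.py <<'E'
def ray(name,u,v,z,T=None):
    p=camera_params(name);K=np.array(p["intrinsics"]);T=np.array(p["cam_to_world"]) if T is None else T
    r=T[:3,:3]@np.array([(u-K[0,2])/K[0,0],-(v-K[1,2])/K[1,1],-1]);return T[:3,3]+r*(z-T[2,3])/r[2]
from scipy.spatial.transform import Rotation as Ro
def Rt(o): return Ro.from_quat(np.array(o["tool_rot"])[[1,2,3,0]]).as_matrix()
def wT():
    o=get_obs();M=np.eye(4);M[:3,:3]=Rt(o);M[:3,3]=o["eef_pos"];return M@np.array(camera_params("wrist")["mount"])
def where():
    o=get_obs();R=Rt(o);print("t",round(o["t"],2),"p",np.round(np.array(o["eef_pos"])*1e3,1),"toolx deg",round(np.degrees(np.arctan2(R[1,0],R[0,0])),2),"z",R[:,2].round(3),"F",np.round(o["contact_force"],1),"M",np.round(o["torque"],2),"w",round(o["gripper_width"],3),"g",round(o["grasp_force"],1),"q",np.round(o["q"],2))
E
python3 - <<'E'
from h import *
h=ray("top",170.6,237,.042);e=ray("top",204.7,243.9,.007);print(h,e,np.degrees(np.arctan2(*(e-h)[[1,0]])),np.hypot(*(e-h)[:2]))
s=ray("top",287.5,205.8,.027)
# bracket yaw via mask of bright low-saturation pixels
z=np.load("top0.npz");im=z["im"];hsv=cv2.cvtColor(im,cv2.COLOR_RGB2HSV)
m=((hsv[...,1]<40)&(hsv[...,2]>150)).astype(np.uint8);w=np.zeros_like(m);w[185:222,272:350]=1
r=cv2.minAreaRect(cv2.findNonZero(m*w));print(r)
b=cv2.boxPoints(r);print([ray("top",*q,.004).round(3) for q in b],s)
for q in [(279,206),(337,199),(336,200)]: print(ray("top",*q,.014).round(3))
E
python3 -m creep '[[0.2,60,50,0,0,0,0.18],[0.2,60,50,0,0,0,0.18],[0.2,60,60,0,0,0,0.18],[0.2,60,60,0,0,0,0.18],[0.2,40,60,0,0,0,0.18]]' 80
python3 -m creep '[[0.2,0,60,0,0,0,0.18],[0.2,0,60,0,0,0,0],[0.2,0,60,0,0,0,0],[0.2,0,60,0,0,0,0],[0.2,0,60,0,0,0,0]]'
python3 -m creep '[[0.2,0,60,0,0,0,0],[0.2,0,60,0,0,0,0],[0.2,0,60,-20,0,0,0],[0.2,0,60,-20,0,0,0],[0.2,0,20,-20,0,0,0]]'
python3 -c "from h import *;where()"
```

```text
[0.46743272 0.18914901 0.042     ] [0.44429314 0.09709799 0.007     ] -104.1105139449814 0.09491485739596976
((308.5, 203.0), (36.0, 73.0), 90.0)
[array([ 0.618, -0.106,  0.004]), array([ 0.615, -0.326,  0.004]), array([ 0.506, -0.324,  0.004]), array([ 0.51 , -0.105,  0.004])] [ 0.55342257 -0.15137231  0.027     ]
[ 0.554 -0.126  0.014]
[ 0.572 -0.3    0.014]
[ 0.569 -0.297  0.014]
t: 0.72
eef_pos: [0.4122, -0.4251, 0.2497]
tool_rot: [-0.0, 0.827, 0.562, 0.0]
contact_force: [-0.1, -1.0, -0.2]
gripper_width: 0.599
grasp_force: 0.0
t: 1.35
eef_pos: [0.4102, -0.1249, 0.2499]
tool_rot: [0.0, 0.775, 0.632, -0.0]
contact_force: [1.6, -0.1, -0.1]
gripper_width: 0.6
grasp_force: 0.0
t: 1.98
eef_pos: [0.4102, 0.1355, 0.1902]
tool_rot: [-0.0, 0.774, 0.634, 0.001]
contact_force: [0.0, -1.4, -0.2]
gripper_width: 0.602
grasp_force: 0.0
t 1.98 p [410.2 135.5 190.2] toolx deg 78.65 z [ 0.001  0.002 -1.   ] F [ 0.  -1.4 -0.2] M [-0.06 -0.01  0.04] w 0.602 g 0.0 q [ 0.2   0.23 -0.73  2.13  0.2   0.85 -0.85]
```

```bash
python3 -m creep '[[0.0,50,30,-25,0,0,-0.04],[0.0,7,0,-25,0,0,0],[0,0,0,0,0,0,0]]'
python3 - <<'E'
from h import *
where();T=wT();im,d=read_camera("wrist");save(im,"w1");np.savez("w1.npz",im=im,d=d,T=T)
E
```

```text
t: 2.35
eef_pos: [0.4657, 0.1609, 0.139]
tool_rot: [-0.001, 0.787, 0.616, -0.002]
contact_force: [-0.2, 0.5, 0.6]
gripper_width: 0.501
grasp_force: 0.0
t 2.35 p [465.7 160.9 139. ] toolx deg 76.1 z [-0.005 -0.001 -1.   ] F [-0.2  0.5  0.6] M [ 0.    0.   -0.02] w 0.501 g 0.0 q [ 0.1   0.41 -0.67  2.05  0.35  0.8  -1.02]
```

View pics/w1.png

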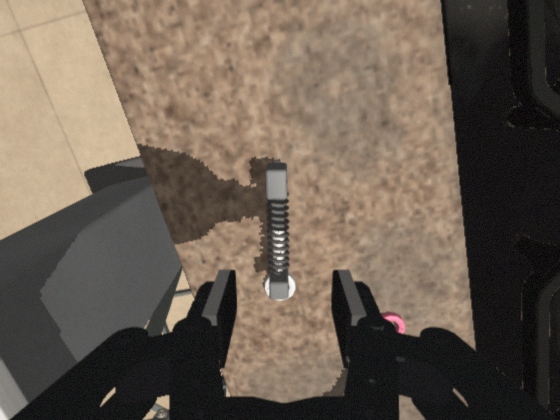

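Run:
```python
from h import *
z=np.load("w1.npz");T=z["T"];P=pts("wrist",z["d"],T)
sel=(P[...,2]>.038)&(P[...,2]<.047);sel[:,:240]=0;sel[:,320:]=0;sel[:150]=0;sel[300:]=0
v,u=np.nonzero(sel);
for a,b in((150,215),(240,300)):
  q=P[sel&(np.arange(420)[:,None]>a)&(np.arange(420)[:,None]<b)];print(len(q),(1e3*(q.min(0)+q.max(0))/2).round(1),(1e3*np.median(q,0)).round(1))
hsv=cv2.cvtColor(z["im"],cv2.COLOR_RGB2HSV);m=(hsv[...,1]<60)&(hsv[...,2]>170);m[:270]=0;m[:,:255]=0;m[:,305:]=0;m[305:]=0
v,u=np.nonzero(m);print(u.min(),u.max(),v.min(),v.max());e=ray("wrist",(u.min()+u.max())/2,287,.007,T);h=ray("wrist",276.5,183,.042,T);print(h,e,np.degrees(np.arctan2(*(e-h)[[1,0]])),np.hypot(*(e-h)[:2]))
```

```text
645 [467.2 189.5  40.6] [467.3 189.9  41.2]
365 [449.9 114.4  40.5] [450.1 115.4  41.2]
265 295 270 300
[0.46793237 0.1900567  0.042     ] [0.4464499  0.09758453 0.007     ] -103.07856222684921 0.09493470921689974
```

```bash
python3 -m creep '[[0.0,1.5,29,-45,0,0,0.016],[0,0,0,-45,0,0,0],[0,0,0,-13,0,0,0],[0,0,0,0,0,0,0]]' >/dev/null
python3 -c "from h import *;where()"
python3 -m creep '[[-1,0,0,0,0,0,0],[-1,0,0,0,0,0,0],[-1,0,0,0,0,0,0],[-1,0,0,0,0,0,0]]' 80
python3 -c "from h import *;where()"
```

```text
t 2.9 p [468.5 189.9  38.6] toolx deg 76.97 z [ 0.    -0.001 -1.   ] F [-0.9  0.1  0.6] M [-0.   -0.01  0.02] w 0.5 g 0.0 q [-0.06  0.58 -0.56  2.08  0.53  0.62 -1.21]
t: 3.4
eef_pos: [0.4698, 0.1907, 0.0394]
tool_rot: [0.001, 0.783, 0.622, 0.001]
contact_force: [-0.5, -0.8, 8.2]
gripper_width: 0.141
grasp_force: 80.9
t 3.4 p [469.8 190.7  39.4] toolx deg 76.96 z [ 0.003  0.001 -1.   ] F [-0.5 -0.8  8.2] M [-0.24  0.01 -0.07] w 0.141 g 80.9 q [-0.06  0.58 -0.56  2.07  0.53  0.62 -1.21]
```

```bash
python3 -m creep '[[-1,0,0,20,0,0,0],[-1,0,0,45,0,0,0],[-1,10,-30,50,0,0,0.05],[-1,10,-40,45,0,0,0.06],[-1,10,-50,0,0,0,0.06]]' >/dev/null
python3 -m creep '[[-1,10,-50,0,0,0,0.06],[-1,10,-50,0,0,0,0.06],[-1,10,-50,0,0,0,0.04],[-1,10,-50,0,0,0,0],[-1,10,-50,0,0,0,0]]' >/dev/null
python3 -m creep '[[-1,10,-50,0,0,0,0],[-1,10,-50,0,0,0,0],[-1,10,-40,0,0,0,0],[-1,5,-10,0,0,0,0],[-1,0,0,0,0,0,0]]'
python3 - <<'E'
from h import *
where();T=wT();im,d=read_camera("wrist");save(im,"w2");np.savez("w2.npz",im=im,d=d,T=T)
E
```

```text
t: 5.28
eef_pos: [0.5833, -0.3295, 0.1976]
tool_rot: [-0.0, 0.67, 0.742, 0.0]
contact_force: [-0.2, 0.6, -1.9]
gripper_width: 0.143
grasp_force: 79.5
t 5.28 p [ 583.3 -329.5  197.6] toolx deg 95.87 z [-0.     0.001 -1.   ] F [-0.2  0.6 -1.9] M [ 0.09  0.05 -0.03] w 0.143 g 79.5 q [ 0.83  0.59 -0.6   1.58  0.36  1.08  0.24]
```

View pics/w2.png

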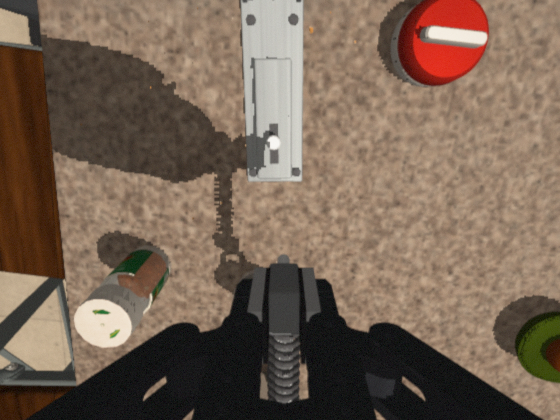

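```bash
python3 -m creep '[[-1,-5,40,0,0,0,0],[-1,-5,40,0,0,0,0],[-1,0,10,0,0,0,0],[-1,0,0,0,0,0,0]]'
python3 - <<'E'
from h import *
where();T=wT();im,d=read_camera("wrist");save(cv2.resize(im[0:200,190:390],None,fx=3,fy=3,interpolation=2),"w3");np.savez("w3.npz",im=im,d=d,T=T)
z=np.load("w2.npz");save(cv2.resize(z["im"][0:200,190:390],None,fx=3,fy=3,interpolation=2),"w2c")
E
```

```text
t: 5.82
eef_pos: [0.5736, -0.2378, 0.1984]
tool_rot: [0.0, 0.668, 0.744, 0.0]
contact_force: [0.6, -1.0, -1.2]
gripper_width: 0.141
grasp_force: 79.5
t 5.83 p [ 573.6 -237.8  198.4] toolx deg 96.1 z [ 0. -0. -1.] F [ 0.6 -1.  -1.2] M [-0.02  0.02 -0.02] w 0.141 g 79.5 q [ 0.76  0.52 -0.63  1.71  0.35  1.03  0.11]
```

View pics/w3.png

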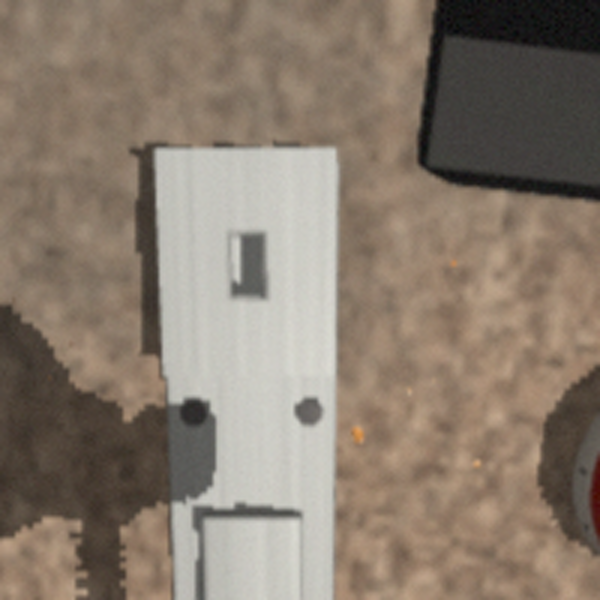

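View pics/w2c.png

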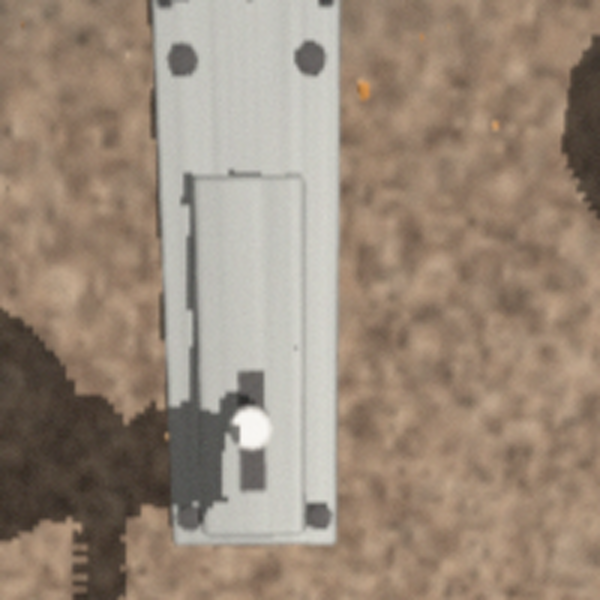

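Run:
```python
from h import *
A=np.load("w3.npz")["T"];B=np.load("w2.npz")["T"]
def p(T,a,b,z): return 1e3*ray("wrist",190+a/3-.3,b/3-.3,z/1e3,T)[:2]
# (bracket x,y) known -> world measured
L=[((-103,-23),p(A,338,148,27)),((-103,23),p(A,154,148,27)),((-47,23),p(A,164,376,27)),((-47,-23),p(A,336,376,27)),
((-75,0),p(A,247.5,265,27)),
((-6,15),p(B,195,176,14)),((-6,-15),p(B,302,176,14)),((92,15),p(B,207,534,14)),((92,-15),p(B,303,534,14)),((44.5,0),p(B,252,371,14)),((78.5,0),p(B,252,491,14)),((97,25),p(B,175,544,4)),((97,-25),p(B,336,544,4))]
a=np.array([l[0] for l in L],float);a[:,1]*=1;w=np.array([l[1] for l in L])
best=None
for s in(1,-1):
  b=a*[1,s];ac=b-b.mean(0);wc=w-w.mean(0)
  U,S,V=np.linalg.svd(ac.T@wc);R=(U@V).T;t=w.mean(0)-R@b.mean(0);r=w-(b@R.T+t);print(s,np.linalg.det(R).round(2),np.degrees(np.arctan2(R[1,0],R[0,0])).round(2),t.round(1),np.abs(r).max())
  if best is None or np.abs(r).max()<best[0]:best=(np.abs(r).max(),R,t,r)
_,R,t,r=best;print(r.round(1).tolist())
print("slot fit",R@[-75,0]+t,"meas",L[4][1]);h=p(B,251,428,28.2);print("head",h,R.T@(h-t))
np.savez("br.npz",R=R,t=t)
```

```text
1 -1.0 -83.7 [ 563.9 -226.1] 1.003592184683555
-1 1.0 -83.7 [ 563.9 -226.1] 1.003592184683555
[[0.2, -0.3], [-0.3, -0.2], [-0.0, -0.2], [0.3, -0.3], [-0.1, -0.1], [0.9, -0.3], [-0.7, -0.8], [1.0, 1.0], [-0.8, 0.6], [0.1, -0.2], [-0.5, -0.1], [0.4, 0.8], [-0.5, 0.2]]
slot fit [ 555.6522615  -151.58739095] meas [ 555.52620329 -151.70748583]
head [ 570.30320426 -284.60555458] [5.88225716e+01 3.62606731e-02]
```

```bash
python3 - <<'E'
from h import *
for n in("w2","w3"):
  z=np.load(n+".npz");P=pts("wrist",z["d"],np.array(camera_params("wrist")["mount"]))*1e3
  for c in (279,284,289):
    print(n,c,[tuple(P[v,c].round(1)) for v in range(254,345,7)])
E
python3 -c "from h import *;where()"
```

```text
w2 279 [(np.float64(-67.1), np.float64(-4.6), np.float64(198.8)), (np.float64(6.2), np.float64(-2.2), np.float64(30.9)), (np.float64(8.3), np.float64(-2.1), np.float64(19.4)), (np.float64(8.3), np.float64(-2.0), np.float64(12.9)), (np.float64(8.5), np.float64(-1.9), np.float64(6.5)), (np.float64(8.6), np.float64(-1.9), np.float64(0.7)), (np.float64(6.3), np.float64(-1.9), np.float64(-0.8)), (np.float64(4.7), np.float64(-1.8), np.float64(-3.2)), (np.float64(0.2), np.float64(-1.9), np.float64(-1.2)), (np.float64(-2.9), np.float64(-1.9), np.float64(-1.4)), (np.float64(-6.1), np.float64(-1.9), np.float64(-1.5)), (np.float64(-9.6), np.float64(-1.9), np.float64(-1.3)), (np.float64(-22.3), np.float64(-2.1), np.float64(10.8))]
w2 284 [(np.float64(7.2), np.float64(0.2), np.float64(36.9)), (np.float64(7.1), np.float64(0.2), np.float64(29.0)), (np.float64(7.9), np.float64(0.2), np.float64(20.3)), (np.float64(8.0), np.float64(0.1), np.float64(13.5)), (np.float64(8.1), np.float64(0.1), np.float64(7.3)), (np.float64(8.0), np.float64(0.1), np.float64(1.7)), (np.float64(6.9), np.float64(0.1), np.flo
[... 2686 characters left out ...]
6), np.float64(2.3), np.float64(12.3)), (np.float64(7.7), np.float64(2.2), np.float64(8.0)), (np.float64(7.8), np.float64(2.1), np.float64(2.0)), (np.float64(6.4), np.float64(2.1), np.float64(-0.9)), (np.float64(3.8), np.float64(2.1), np.float64(-1.8)), (np.float64(0.4), np.float64(2.1), np.float64(-1.5)), (np.float64(-2.4), np.float64(2.1), np.float64(-2.1)), (np.float64(-6.0), np.float64(2.1), np.float64(-1.6)), (np.float64(-9.6), np.float64(2.1), np.float64(-1.4)), (np.float64(-22.8), np.float64(2.4), np.float64(11.5))]
t 5.88 p [ 573.4 -239.5  198.2] toolx deg 95.96 z [ 0.    -0.001 -1.   ] F [-0.2 -0.5 -2.4] M [0.07 0.01 0.04] w 0.145 g 79.5 q [ 0.76  0.52 -0.63  1.71  0.35  1.03  0.11]
```

```bash
python3 -m creep '[[-1,-9,43,-40,0,0,0.005],[-1,-9,42,-40,0,0,0],[-1,0,0,-30,0,0,0],[-1,0,0,-10,0,0,0],[-1,0,0,0,0,0,0]]' 
python3 -c "from h import *;where()"
python3 -m creep '[[-1,0,0,0,0,0,0]]' 
python3 -c "from h import *;where()"
python3 -m creep '[[-1,0,0,0,0,0,0]]'
```

```text
t: 6.5
eef_pos: [0.5556, -0.1562, 0.0777]
tool_rot: [-0.0, 0.669, 0.744, -0.0]
contact_force: [0.2, 0.4, -0.8]
gripper_width: 0.14
grasp_force: 79.5
t 6.5 p [ 555.6 -156.2   77.7] toolx deg 96.06 z [-0. -0. -1.] F [ 0.2  0.4 -0.8] M [ 0.03  0.01 -0.01] w 0.14 g 79.5 q [ 0.61  0.61 -0.58  1.89  0.46  0.78 -0.12]
t: 6.62
eef_pos: [0.5565, -0.1558, 0.0791]
tool_rot: [0.001, 0.669, 0.744, 0.0]
contact_force: [-0.0, 0.0, -0.8]
gripper_width: 0.144
grasp_force: 79.5
t 6.62 p [ 556.5 -155.8   79.1] toolx deg 96.09 z [ 0.002 -0.001 -1.   ] F [-0.   0.  -0.8] M [ 0.07 -0.01 -0.02] w 0.144 g 79.5 q [ 0.61  0.6  -0.58  1.89  0.46  0.78 -0.12]
t: 6.75
eef_pos: [0.5563, -0.1554, 0.079]
tool_rot: [0.001, 0.668, 0.744, 0.0]
contact_force: [-0.1, -0.5, -0.9]
gripper_width: 0.145
grasp_force: 79.5
```

```bash
python3 -m creep '[[-1,0,2.2,-4,0,0,0.004],[-1,0,0,-4,0,0,0],[-1,0,0,-3,0,0,0],[-1,0,0,-2,0,0,0],[-1,0,0,0,0,0,0]]' >/dev/null
python3 -c "from h import *;where()"
python3 -m creep '[[-1,0,0,-2,0,0,0],[-1,0,0,-1,0,0,0],[-1,0,0,0,0,0,0]]' >/dev/null
python3 -c "from h import *;where()"
```

```text
t 7.38 p [ 555.3 -152.5   64.6] toolx deg 96.42 z [-0.  0. -1.] F [ 0.1 -0.6 -0.7] M [ 0.02 -0.05 -0.03] w 0.143 g 79.5 q [ 0.59  0.62 -0.57  1.9   0.48  0.76 -0.14]
t 7.75 p [ 555.4 -152.5   61.8] toolx deg 96.41 z [-0.  0. -1.] F [ 0.5  1.1 -0.6] M [ 0.14  0.08 -0.01] w 0.143 g 79.5 q [ 0.59  0.63 -0.57  1.9   0.48  0.75 -0.14]
```

```bash
python3 -m creep '[[-1,0,0,-2,0,0,0],[-1,0,0,-2,0,0,0],[-1,0,0,-1,0,0,0],[-1,0,0,0,0,0,0]]' >/dev/null
python3 -c "from h import *;where()"
python3 -m creep '[[-1,0,0,-1,0,0,0],[-1,0,0,0,0,0,0]]' >/dev/null
python3 -c "from h import *;where()"
```

```text
t 8.25 p [ 555.4 -152.5   56.7] toolx deg 96.42 z [-0.  0. -1.] F [-0.2  0.3 -2.3] M [ 0.06 -0.03  0.04] w 0.142 g 79.5 q [ 0.59  0.63 -0.56  1.91  0.49  0.74 -0.14]
t 8.5 p [ 555.4 -152.5   55.8] toolx deg 96.42 z [-0.  0. -1.] F [-0.7 -0.3 -2.1] M [0.03 0.   0.03] w 0.143 g 79.5 q [ 0.59  0.64 -0.56  1.91  0.49  0.74 -0.15]
```

```bash
python3 -m creep '[[-1,0,0,-0.7,0,0,0],[-1,0.2,-2,0,0,0,0],[-1,0.2,-2,0,0,0,0],[-1,0,0,0,0,0,0]]' >/dev/null
python3 -c "from h import *;where()"
python3 -m creep '[[-1,0.1,-1,0,0,0,0],[-1,0.1,-1,0,0,0,0],[-1,0,0,0,0,0,0]]' >/dev/null
python3 -c "from h import *;where()"
```

```text
t 9.0 p [ 555.9 -156.9   55.1] toolx deg 96.39 z [ 0. -0. -1.] F [-0.4 -0.8 -2.2] M [ 0.06 -0.02 -0.02] w 0.143 g 79.5 q [ 0.59  0.64 -0.56  1.9   0.49  0.74 -0.14]
t 9.38 p [ 556.  -158.6   55.1] toolx deg 96.41 z [-0. -0. -1.] F [-0.9 -0.1 -2.4] M [0.02 0.06 0.03] w 0.144 g 79.5 q [ 0.6   0.64 -0.56  1.9   0.49  0.74 -0.14]
```

```bash
python3 -m creep '[[-1,0.1,-1,0,0,0,0],[-1,0,0,0,0,0,0]]' >/dev/null
python3 -c "from h import *;where()"
python3 -m creep '[[-1,0.1,-1,0,0,0,0],[-1,0,0,0,0,0,0]]' >/dev/null
python3 -c "from h import *;where()"
```

```text
t 9.62 p [ 556.1 -159.6   55.1] toolx deg 96.41 z [-0. -0. -1.] F [ 0.3 -0.4 -2.2] M [ 0.1   0.02 -0.07] w 0.142 g 79.5 q [ 0.6   0.64 -0.56  1.9   0.49  0.74 -0.13]
t 9.88 p [ 556.2 -160.1   55.1] toolx deg 96.43 z [-0.  0. -1.] F [-1.   1.4 -0.9] M [ 0.35  0.07 -0.01] w 0.139 g 79.5 q [ 0.6   0.64 -0.56  1.9   0.49  0.74 -0.13]
```

```bash
python3 -m creep '[[-0.4,0,0,0,0,0,0],[-0.2,0,0,0,0,0,0],[-0.2,0,0,0,0,0,0]]' 
python3 -m creep '[[-0.1,0,0,20,0,0,0],[-0.1,0,0,30,0,0,0],[-0.1,4.3,-40,0,0,0,0],[-0.1,4.3,-38.4,0,0,0,0],[-0.1,0,0,0,0,0,0]]' >/dev/null
python3 - <<'E'
from h import *
where();T=wT();im,d=read_camera("wrist");save(cv2.resize(im[150:350,180:380],None,fx=3,fy=3,interpolation=2),"w4");np.savez("w4.npz",im=im,d=d,T=T)
E
```

```text
t: 10.25
eef_pos: [0.5564, -0.1607, 0.0553]
tool_rot: [0.0, 0.666, 0.746, 0.0]
contact_force: [0.4, 0.0, 0.6]
gripper_width: 0.398
grasp_force: 0.0
t 10.88 p [ 564.8 -243.5  106.4] toolx deg 96.07 z [ 0.001 -0.003 -1.   ] F [-0.1 -0.8 -0.4] M [ 0.06  0.04 -0.01] w 0.451 g 0.0 q [ 0.74  0.61 -0.59  1.79  0.43  0.87  0.05]
```

View pics/w4.png

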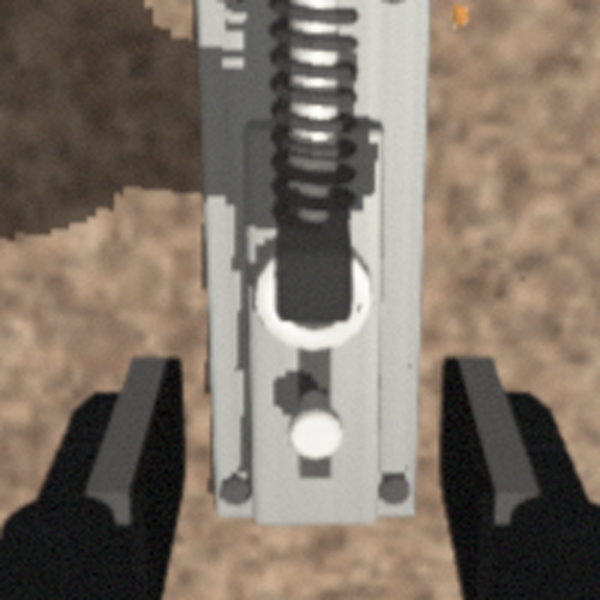

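Run:
```python
from h import *
where();B=np.load("br.npz");R,t=B["R"],B["t"]
z=np.load("w4.npz");P=pts("wrist",z["d"],wT())*1e3
Q=np.concatenate([(P[...,:2]-t)@R,P[...,2:]],-1)
# block top
s=(Q[...,2]>50)&(Q[...,2]<62)&(abs(Q[...,1])<12)&(Q[...,0]>-5)&(Q[...,0]<40);q=Q[s];print(len(q),q.min(0).round(1),q.max(0).round(1),np.median(q,0).round(1))
for n in((180+316/3,150+434/3,28.2),(180+313/3,150+300/3,21)):
  p=1e3*ray("wrist",n[0]-.3,n[1]-.3,n[2]/1e3,wT())[:2];print((p-t)@R)
print("tcp",(np.array(get_obs()["eef_pos"])[:2]*1e3-t)@R)
```

```text
t 10.93 p [ 564.9 -240.8  106.3] toolx deg 96.22 z [ 0.001 -0.001 -1.   ] F [-0.2  1.  -0.1] M [0.03 0.02 0.02] w 0.453 g 0.0 q [ 0.73  0.61 -0.59  1.79  0.43  0.87  0.05]
659 [ 2.  -6.7 50. ] [16.1  7.3 57.3] [ 7.9  0.3 55. ]
[55.09793826 -0.33723999]
[26.82147046  0.24160081]
tcp [14.69609466  0.56888606]
```

```bash
python3 -m creep '[[-0.1,0,0,-30,0,0,0],[-0.2,0,0,-18,0,0,0],[-0.2,0,0,-4,0,0,0],[-0.2,0,0,0,0,0,0]]' 
python3 -c "
from h import *
where();B=np.load('br.npz');print((np.array(get_obs()['eef_pos'])[:2]*1e3-B['t'])@B['R'])"
```

```text
t: 11.42
eef_pos: [0.5651, -0.2384, 0.0535]
tool_rot: [-0.0, 0.666, 0.746, 0.0]
contact_force: [-0.4, -0.6, -0.5]
gripper_width: 0.397
grasp_force: 0.0
t 11.43 p [ 565.1 -238.4   53.5] toolx deg 96.45 z [ 0.  0. -1.] F [-0.4 -0.6 -0.5] M [-0.09 -0.02  0.01] w 0.397 g 0.0 q [ 0.7   0.68 -0.55  1.82  0.49  0.78  0.01]
[12.34240673  0.11854469]
```

```bash
python3 -m creep '[[-0.3,0,0,-2,0,0,0],[-1,0,0,0,0,0,0],[-1,0,0,0,0,0,0],[-1,0,0,0,0,0,0]]' 100
python3 -c "from h import *;where()"
python3 -m creep '[[-1,0,0,1,0,0,0],[-1,0.3,-3,0,0,0,0],[-1,0.3,-3,0,0,0,0],[-1,0.3,-3,0,0,0,0],[-1,0,0,0,0,0,0]]' >/dev/null
python3 -c "from h import *;where()"
```

```text
t: 11.92
eef_pos: [0.5653, -0.239, 0.0519]
tool_rot: [0.0, 0.666, 0.746, 0.0]
contact_force: [-1.4, 0.5, 5.8]
gripper_width: 0.138
grasp_force: 98.2
t 11.93 p [ 565.3 -239.    51.9] toolx deg 96.41 z [ 0.001 -0.    -1.   ] F [-1.4  0.5  5.8] M [0.12 0.21 0.02] w 0.138 g 98.2 q [ 0.7   0.68 -0.55  1.82  0.49  0.78  0.01]
t 12.55 p [ 565.7 -245.9   52. ] toolx deg 96.49 z [-0.001  0.003 -1.   ] F [-1.1  5.8  1.5] M [1.15 0.17 0.02] w 0.135 g 98.0 q [ 0.71  0.69 -0.55  1.81  0.49  0.79  0.02]
```

```bash
for i in 1; do python3 -m creep '[[-1,0.2,-2,0,0,0,0],[-1,0,0,0,0,0,0]]' >/dev/null
python3 -c "from h import *;where()"
python3 -m creep '[[-1,0.1,-1,0,0,0,0],[-1,0,0,0,0,0,0]]' >/dev/null
python3 -c "from h import *;where()"
python3 -m creep '[[-1,0.1,-1,0,0,0,0],[-1,0,0,0,0,0,0]]' >/dev/null
python3 -c "from h import *;where()"; done
```

```text
t 12.8 p [ 565.9 -247.3   52. ] toolx deg 96.52 z [-0.001  0.003 -1.   ] F [-1.1  6.5  2.8] M [1.38 0.26 0.02] w 0.136 g 98.1 q [ 0.71  0.69 -0.55  1.8   0.49  0.79  0.03]
t 13.05 p [ 566.  -247.9   52. ] toolx deg 96.54 z [-0.001  0.004 -1.   ] F [-1.7  6.4  2.8] M [ 1.58  0.34 -0.  ] w 0.135 g 98.1 q [ 0.72  0.69 -0.55  1.8   0.49  0.79  0.03]
t 13.3 p [ 566.2 -248.7   52. ] toolx deg 96.55 z [-0.001  0.004 -1.   ] F [-1.5  7.6  3.4] M [1.64 0.38 0.06] w 0.141 g 98.1 q [ 0.72  0.69 -0.55  1.8   0.49  0.79  0.03]
```

```bash
python3 -m creep '[[-1,0.2,-2,0,0,0,0],[-1,0,0,0,0,0,0]]' >/dev/null
python3 -c "from h import *;where()"
python3 -m creep '[[-1,0.2,-2,0,0,0,0],[-1,0,0,0,0,0,0]]' >/dev/null
python3 -c "from h import *;where()"
python3 -m creep '[[-1,0.1,-1,0,0,0,0],[-1,0,0,0,0,0,0]]' >/dev/null
python3 -c "from h import *;where()"
```

```text
t 13.55 p [ 566.4 -250.6   52. ] toolx deg 96.55 z [-0.001  0.004 -1.   ] F [-2.   8.3  2.4] M [1.72 0.25 0.05] w 0.138 g 98.1 q [ 0.72  0.69 -0.55  1.8   0.49  0.79  0.03]
t 13.8 p [ 566.6 -252.3   52. ] toolx deg 96.57 z [-0.001  0.004 -1.   ] F [-1.6  7.7  3. ] M [1.78 0.3  0.02] w 0.139 g 98.1 q [ 0.72  0.69 -0.55  1.8   0.49  0.79  0.04]
t 14.05 p [ 566.7 -252.7   52. ] toolx deg 96.59 z [-0.001  0.005 -1.   ] F [-3.4 10.5  4.7] M [2.11 0.38 0.04] w 0.139 g 98.2 q [ 0.72  0.7  -0.55  1.8   0.49  0.79  0.04]
```

```bash
cat >> h.py <<'E'
def br():
    where();B=np.load('br.npz');o=get_obs();p=np.array(o["eef_pos"])*1e3;Z=Rt(o)[:,2];x=np.r_[B['R'][:,0],0]
    print("  bracket",((p[:2]-B['t'])@B['R']).round(1),p[2].round(1),"tilt",round(float(np.arcsin(Z@x)),4))
E
python3 -m creep '[[-1,-0.3,2.5,0,0,0,0],[-1,-0.3,2.5,0,0,0,0],[-1,0,0,0,0,0,0]]' >/dev/null
python3 -c "from h import *;br()"
python3 -m creep '[[-1,-0.1,1,3.1,-0.0311,-0.0034,0],[-1,-0.1,1,3.1,-0.0311,-0.0034,0],[-1,-0.1,1,3.1,-0.0311,-0.0034,0],[-1,-0.1,1,3.1,-0.0311,-0.0034,0],[-1,0,0,0,0,0,0]]' >/dev/null
python3 -c "from h import *;br()"
```

```text
t 14.43 p [ 566.1 -249.7   52. ] toolx deg 96.51 z [-0.     0.002 -1.   ] F [0.1 6.3 1.5] M [ 1.39  0.15 -0.01] w 0.142 g 98.0 q [ 0.72  0.69 -0.55  1.8   0.49  0.79  0.03]
  bracket [23.7  0.3] 52.0 tilt -0.0025
t 15.05 p [ 565.4 -245.    63.8] toolx deg 96.59 z [ 0.013 -0.122 -0.992] F [ 0.2  5.4 -3.8] M [ 1.43 -0.04 -0.11] w 0.135 g 97.7 q [ 0.61  0.63 -0.48  1.85  0.59  0.76 -0.11]
  bracket [18.9  0.6] 63.8 tilt 0.1226
```

```bash
python3 -m creep '[[-1,0,0,1,-0.005,0,0],[-1,0.4,-4,0.8,0,0,0],[-1,0.4,-4,0.7,0,0,0],[-1,0.4,-4,0.7,0,0,0],[-1,0,0,0,0,0,0]]' >/dev/null
python3 -c "from h import *;br()"
python3 -m creep '[[-1,0.4,-4,0.7,0,0,0],[-1,0.2,-2,0.3,0,0,0],[-1,0,0,0,0,0,0]]' >/dev/null
python3 -c "from h import *;br()"
```

```text
t 15.68 p [ 566.4 -256.7   66.3] toolx deg 96.52 z [ 0.012 -0.124 -0.992] F [-0.6  9.3 -5.2] M [ 2.11 -0.03 -0.08] w 0.139 g 97.6 q [ 0.62  0.64 -0.48  1.84  0.59  0.77 -0.09]
  bracket [30.6  0.9] 66.3 tilt 0.1252
t 16.05 p [ 566.9 -261.7   67. ] toolx deg 96.57 z [ 0.012 -0.123 -0.992] F [ 0.5 10.4 -6.1] M [ 2.41 -0.03 -0.05] w 0.134 g 97.6 q [ 0.63  0.64 -0.48  1.83  0.59  0.77 -0.08]
  bracket [35.7  0.9] 67.0 tilt 0.1242
```

```bash
python3 -m creep '[[-1,0.9,-2.5,0.3,0,0,0],[-1,0,0,0,0,0,0],[-1,0,0,0,0,0,0]]' >/dev/null
python3 -c "from h import *;br()"
python3 - <<'E'
from h import *
im,d=read_camera("scene");np.savez("s5.npz",im=im,d=d);save(cv2.resize(im[170:240,265:345],None,fx=8,fy=8,interpolation=2),"s5")
br()
E
```

```text
t 16.43 p [ 567.5 -263.7   67.1] toolx deg 96.61 z [ 0.011 -0.123 -0.992] F [ 0.4 10.9 -5.8] M [ 2.57  0.15 -0.04] w 0.134 g 97.7 q [ 0.63  0.64 -0.48  1.83  0.58  0.77 -0.07]
  bracket [37.7  0.6] 67.1 tilt 0.1237
t 16.48 p [ 567.5 -263.7   67.1] toolx deg 96.61 z [ 0.011 -0.123 -0.992] F [-0.1 11.2 -5.5] M [ 2.52  0.16 -0.07] w 0.136 g 97.7 q [ 0.63  0.64 -0.48  1.83  0.58  0.77 -0.07]
  bracket [37.7  0.5] 67.1 tilt 0.1237
```

View pics/s5.png

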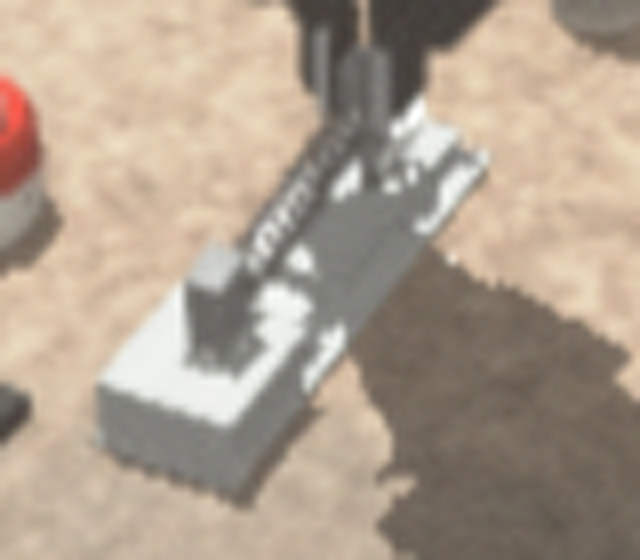

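```bash
python3 -m creep '[[-1,0.15,-0.9,-3,0.0245,0.0027,0],[-1,0,0,0,0,0,0]]' >/dev/null
python3 -c "from h import *;br()"
python3 -m creep '[[-1,0.1,-0.45,-1.5,0.012,0.0013,0],[-1,0,0,0,0,0,0]]' >/dev/null
python3 -c "from h import *;br()"
python3 -m creep '[[-1,0.1,-0.45,-1,0.009,0.0013,0],[-1,0,0,0,0,0,0]]' >/dev/null
python3 -c "from h import *;br()"
```

```text
t 16.73 p [ 567.5 -265.1   64. ] toolx deg 96.55 z [ 0.008 -0.098 -0.995] F [ 0.7 11.6 -4.9] M [ 2.6   0.19 -0.05] w 0.138 g 97.7 q [ 0.65  0.65 -0.49  1.82  0.56  0.78 -0.04]
  bracket [39.1  0.6] 64.0 tilt 0.0988
t 16.98 p [ 567.7 -265.3   62.7] toolx deg 96.57 z [ 0.007 -0.086 -0.996] F [-1.2 11.2 -5. ] M [ 2.55  0.21 -0.05] w 0.139 g 97.7 q [ 0.66  0.66 -0.5   1.81  0.55  0.78 -0.03]
  bracket [39.3  0.5] 62.7 tilt 0.0868
t 17.23 p [ 567.8 -265.6   61.7] toolx deg 96.58 z [ 0.006 -0.077 -0.997] F [-1.2 11.5 -5.1] M [ 2.54  0.21 -0.08] w 0.135 g 97.7 q [ 0.67  0.66 -0.5   1.81  0.55  0.78 -0.02]
  bracket [39.7  0.5] 61.7 tilt 0.0777
```

```bash
python3 -m creep '[[-1,0.1,-0.7,-2.5,0.02,0.002,0],[-1,0,0,0,0,0,0]]' >/dev/null
python3 -c "from h import *;br()"
python3 -m creep '[[-1,0.1,-0.7,-2.5,0.02,0.002,0],[-1,0,0,0,0,0,0]]' >/dev/null
python3 -c "from h import *;br()"
```

```text
t 17.48 p [ 567.8 -266.5   59.2] toolx deg 96.55 z [ 0.004 -0.057 -0.998] F [-0.9 11.  -3. ] M [ 2.58  0.16 -0.05] w 0.139 g 97.8 q [ 0.69  0.67 -0.51  1.8   0.53  0.79  0.  ]
  bracket [40.6  0.5] 59.2 tilt 0.0575
t 17.73 p [ 568.  -267.2   56.9] toolx deg 96.55 z [ 0.002 -0.037 -0.999] F [-1.2 11.4 -2.6] M [ 2.59  0.26 -0.03] w 0.14 g 97.9 q [ 0.71  0.68 -0.53  1.79  0.51  0.79  0.02]
  bracket [41.3  0.5] 56.9 tilt 0.0374
```

```bash
python3 -m creep '[[-1,0.1,-0.7,-2.5,0.019,0.002,0],[-1,0,0,0,0,0,0]]' >/dev/null
python3 -c "from h import *;br()"
python3 -m creep '[[-1,0.1,-0.6,-2,0.016,0.002,0],[-1,0,0,0,0,0,0]]' >/dev/null
python3 -c "from h import *;br()"
python3 -m creep '[[-1,0,0,-1,0,0,0],[-1,0,0,0,0,0,0]]' >/dev/null
python3 -c "from h import *;br()"
```

```text
t 17.98 p [ 568.1 -267.8   54.5] toolx deg 96.55 z [-0.    -0.018 -1.   ] F [-1.  11.9 -1.9] M [ 2.66  0.21 -0.  ] w 0.136 g 97.9 q [ 0.72  0.69 -0.54  1.79  0.5   0.8   0.04]
  bracket [41.9  0.4] 54.5 tilt 0.0182
t 18.23 p [ 568.2 -268.3   52.6] toolx deg 96.56 z [-0.003 -0.002 -1.   ] F [-1.9 11.1 -1.4] M [ 2.58  0.32 -0.  ] w 0.137 g 98.0 q [ 0.73  0.7  -0.54  1.78  0.49  0.8   0.06]
  bracket [42.4  0.3] 52.6 tilt 0.0021
t 18.48 p [ 568.4 -268.    52.1] toolx deg 96.59 z [-0.002 -0.003 -1.   ] F [-1.7 11.9  0.9] M [ 2.63  0.51 -0.01] w 0.139 g 98.5 q [ 0.73  0.7  -0.54  1.78  0.49  0.8   0.06]
  bracket [42.1  0.1] 52.1 tilt 0.0026
```

```bash
python3 -m creep '[[-1,-0.2,2,0,0,0,0],[-1,0,0,0,0,0,0]]' >/dev/null
python3 -c "from h import *;br()"
python3 -m creep '[[-1,-0.2,2,0,0,0,0],[-1,0,0,0,0,0,0]]' >/dev/null
python3 -c "from h import *;br()"
python3 -m creep '[[-1,-0.2,2,0,0,0,0],[-1,0,0,0,0,0,0]]' >/dev/null
python3 -c "from h import *;br()"
```

```text
t 18.73 p [ 568.3 -266.    52.1] toolx deg 96.6 z [-0.002 -0.003 -1.   ] F [-2.1 12.1  1. ] M [2.65 0.35 0.05] w 0.139 g 98.2 q [ 0.73  0.7  -0.54  1.78  0.49  0.8   0.06]
  bracket [40.1  0. ] 52.1 tilt 0.0027
t 18.98 p [ 568.1 -264.5   52.1] toolx deg 96.58 z [-0.002 -0.003 -1.   ] F [-1.3  9.4 -0.8] M [2.48 0.37 0.04] w 0.138 g 98.2 q [ 0.73  0.7  -0.54  1.78  0.49  0.8   0.05]
  bracket [38.6  0. ] 52.1 tilt 0.0032
t 19.23 p [ 568.  -264.2   52.1] toolx deg 96.53 z [-0.001 -0.005 -1.   ] F [-0.8  6.7 -1.1] M [1.7  0.09 0.05] w 0.139 g 97.9 q [ 0.73  0.7  -0.54  1.78  0.49  0.8   0.05]
  bracket [38.3  0.1] 52.1 tilt 0.0052
```

```bash
python3 -m creep '[[-1,-0.2,2,0,0,0,0],[-1,-0.1,1,0,0,0,0],[-1,0,0,0,0,0,0]]' >/dev/null
python3 -c "from h import *;br()"
python3 -m creep '[[-0.5,0,0,0,0,0,0],[-0.2,0,0,0,0,0,0],[-0.1,0,0,0,0,0,0]]'
python3 -m creep '[[-0.1,0,0,15,0,0,0],[-0.1,0,0,35,0,0,0],[-0.1,3,-25,40,0,0,0],[-0.1,4,-40,30,0,0,0],[-0.1,0,0,0,0,0,0]]' >/dev/null
python3 -m creep '[[-0.1,0,0,0,0,0,0],[-0.1,0,0,0,0,0,0]]' >/dev/null
python3 - <<'E'
from h import *
br();T=wT();im,d=read_camera("wrist");save(cv2.resize(im[50:250,180:380],None,fx=3,fy=3,interpolation=2),"w6");np.savez("w6.npz",im=im,d=d,T=T)
E
```

```text
t 19.6 p [ 567.7 -263.9   52.6] toolx deg 96.41 z [-0.001 -0.009 -1.   ] F [-0.1  3.1 -4. ] M [0.82 0.02 0.01] w 0.135 g 97.7 q [ 0.72  0.7  -0.54  1.79  0.49  0.79  0.04]
  bracket [37.9  0.3] 52.6 tilt 0.0084
t: 19.98
eef_pos: [0.5685, -0.2647, 0.0535]
tool_rot: [0.004, 0.667, 0.745, -0.003]
contact_force: [0.1, -0.1, 0.5]
gripper_width: 0.45
grasp_force: 0.0
t 20.85 p [ 574.9 -327.2  172.4] toolx deg 96.53 z [-0.001 -0.008 -1.   ] F [ 0.1 -0.1 -0.9] M [ 0.07 -0.   -0.  ] w 0.449 g 0.0 q [ 0.84  0.6  -0.6   1.63  0.39  1.03  0.23]
  bracket [1.017e+02 1.000e-01] 172.4 tilt 0.0075
```

View pics/w6.png

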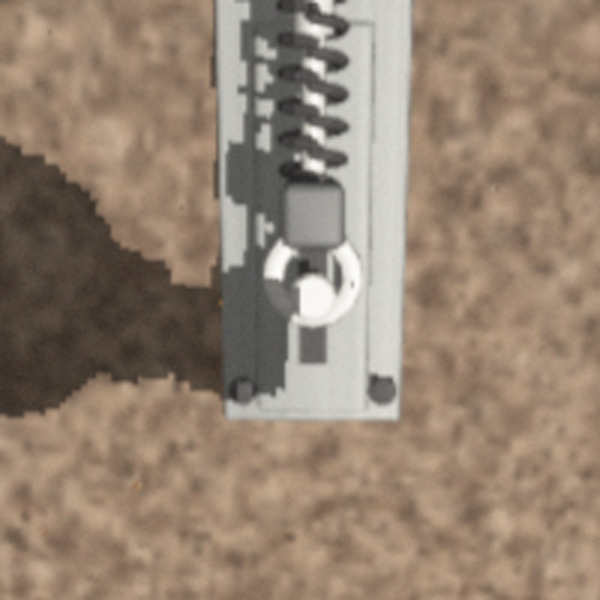

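The ring (centre about 312,282) lies round the post with its front rim under the head (315,300), pulled back by tension. I'll check the height quickly, then hand in.

Run:
```python
from h import *
z=np.load("w6.npz");P=pts("wrist",z["d"],z["T"])*1e3
for n,(u,v) in dict(block=(313,212),ringL=(273,262),ringR=(353,275),head=(315,300),ledge=(345,370)).items():
  c,r=180+u//3,50+v//3;print(n,np.median(P[r-1:r+2,c-1:c+2].reshape(-1,3),0).round(1))
hand_in()
```

```text
block [ 567.5 -261.8   56.9]
ringL [ 559.4 -277.7   21.7]
ringR [ 579.3 -278.4   21.5]
head [ 570.9 -285.2   27.9]
ledge [ 581.4 -304.9   13. ]
the job is handed in; nothing more can be done
```

The spring is refitted and handed in at about 21 s of the 67 allowed. Its hook is caught under the front edge of the slot. The eye is down on the ledge below the post's head (ring top at about 21.5 mm, head top at 28 mm) and stays there under tension with the gripper clear.

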